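# Load a steel block into a drilling jig past its spring catch

## Task

Load the steel block that waits in the channel of the drilling jig: press the jig's long spring bar down with a fingertip so that the catch sinks out of the channel and, keeping the bar down, push the block along over the sunken catch, under the drill bush plate, until it is fully home against the end stop. Then let the bar come up again so that the catch stands behind the block, and move clear. Only press and push: the block must not be lifted out of the channel, and the things lying round the jig stay where they are.

Things in the scene. Friction and masses are not known exactly. Their poses are not given: they have to be found in the camera images.
- jig: Drilling jig fixed to the bench: grey plate 100 x 265 mm on feet. Origin on the bench top under the channel's middle line; +y along the channel to the nest end, z up; mm below are in this frame. Channel floor z=30; channel 34 wide (x -17 to 17), open above for y -135 to 36; far rail x 17 to 27, top z=46; low near rail x -22 to -17, top z=37.
- bush_plate (a point): Middle of the top face of the flat bush plate that roofs the channel at the nest end, at jig (0, 72, 66.5) mm. The plate is 60 (x) x 72 (y) x 9 mm, from jig y=36 to 108; its underside is at z=57.5, 2.5 mm above the block; two drill bushes stand on it, to z=71.5.
- stop_face (a point): Middle of the end stop's face that the block's front comes to rest on, at jig (0, 105, 42.5) mm, under the bush plate.
- catch (a joint): Spring catch of the jig, one steel part of thumb bar and tongue, sliding straight down: 0 = up, grows in m as pressed, 0.014 = fully down. It springs back by itself: net force about 1.5 N near the top, 4.3 N fully down. Pressed 8 mm or more, its tongue is below the channel's floor and blocks nothing.
- bar_top (a point): Middle of the thumb bar's top face, at jig (-34, -53, 54) mm when up; sinks with the bar to z=40 fully down. The bar lies beside the near rail: x -44 to -24, y -130 to 24. It may be pressed anywhere along it. Pressed, it stays above the near rail, so a finger can run along it while the other finger, or the rest of the same one, is behind the block.
- tongue_top (a point): Middle of the catch's tongue's top face, at jig (0, 14, 38) mm when up; sinks with the bar. The square tongue is joined to the bar's nest end and crosses the channel at y 10 to 18. Up, it stands 8 mm above the channel's floor and stops the block either way.
- work_block: Block to load: bare steel with drilled holes, 32 (x) x 84 (y) x 25 mm, about 0.46 kg, loose on the channel's floor, long axis along the channel, its front 4 to 24 mm short of the tongue. Origin: centre of its underside. Home against the end stop its origin is at jig (0, 63, 30) mm and its rear face at y=21, 3 mm past the tongue.
- other_block: A second, identical steel block lying on the bench a little beyond the end stop: leave it alone. Origin: centre of its underside.
- swarf_brush: Bench brush with wooden handle, 40 x 270 x 44 mm, lying on the bench along the far side of the jig: leave it alone. Origin: centre of its underside.
- flat_bar: Flat steel bar with drilled holes, 24 x 110 x 14 mm, lying on the bench beyond the end stop: leave it alone. Origin: centre of its underside.
Mind the look-alikes: they are no part of the job. What is shaped like the work_block but green is not meant.

How it is judged:
By the outcome, as a careful person would: the job done as asked, in the order asked, and still so for the second after the job is handed in, with the robot touching nothing.
It also fails if it takes over 40 s, if anything falls off the work surface, if the arm or the gripper's body presses on something with over 40 N, if the wrist force passes 120 N, or if a joint passes its speed limit or range.

## Robot

A 6-joint arm with a two-finger parallel gripper is mounted at the origin on a cart in front of the work surface, level with it; the furniture and walls round the work are solid. World frame = base frame: x ahead of the robot, y to its left, z up, the work surface at z = 0. Lengths are in mm, angles in degrees, forces in N, time in s.
With the tool pointing down it reaches from about 300 to 850 mm from the base axis. Payload 4.2 kg.
Tool frame: the origin (TCP) lies at the very end of the fingers, on their centre line; the grasp point (between the pads) lies 19 mm behind it (env.grasp_offset is the distance from the TCP to the grasp point, in mm); z points along the fingers, y is the line along which they close (so a half turn about z gives the same grasp; the last joint's range is limited). The gripper opens to 91 mm and grips with 3 to 60 N. Pads are 32 mm wide; open, the fingers measure 118 mm over their backs; the gripper's body (76 mm by 178 mm) begins 60 mm behind the grasp point.
Start: joints at [63.484, 18.312, 89.639, -0, 72.044, -1.146], TCP at [246.375, 519.56, 213.976] pointing down, gripper open.
Joint ranges: [-177.97, 177.97], [-48.28, 115.42], [12.27, 149.76], [-77.06, 257.06], [2.81, 150.46], [-146.56, 146.56]. Speed limits (degrees/s): [147.25, 147.25, 180, 180, 180, 180].

## Interface

Orientations are given as [roll, pitch, yaw] about the fixed x, y, z axes, in that order (R = Rz(yaw) Ry(pitch) Rx(roll)).
In Python, from workcell import env gives the robot as it stands. The module is installed in compiled form; this text tells all that it offers.
- The arm moves only by the tool send_rows, never from a script. Its argument "motion" is a list of rows, each an object of numbers: "tx", "ty", "tz": the shift along the tool's x, y, z in units of 500 mm (1.0 is 500 mm); "rx", "ry", "rz": the turn, a rotation vector about the tool's x, y, z in units of 30 degrees (1.0 is 30 degrees); "gripper": the closure, from -1 (fully open) to 1 (shut). In form: [{"tx": .., "ty": .., "tz": .., "rx": .., "ry": .., "rz": .., "gripper": ..}, ...]. A call has 1 to 12 rows; each row shifts and turns the commanded pose from where the row before left it, along the tool's axes as they then stand; what a row does not reach is not made up. A row lasts 1/8 s, in which the tool goes at most 62.5 mm and 10.7 degrees, less where a joint would pass 70% of its speed; a pose out of reach is approached as far as the arm can. A call with a number of a shift or a turn outside -1 to 1 is refused whole. A call with a gripper value outside its range is refused whole. The fingers move at their own pace and stop on an object; "grip_force" is the grip in N (left out, the last holds). Time passes only in rows, so rows that do not move let the fingers close. It gives the time, the measured TCP pose, the force, the opening and the grip force at its end, in the units of the state.
- env.state(): the state, without advancing time (a new reading comes with each control period).
- env.grab_frame(name): name is "side" or "top"; returns a dict with "frame" (384x512x3 uint8, red, green, blue), "vertical_fov" (degrees; the focal length in pixels is half the picture's height over the tangent of half this angle, whatever the lens; pixels are square), "cx", "cy" (the principal point, pixels), "rvec" (rotation vector, rad) and "tvec" (3), from world to camera coordinates, as OpenCV has them. Camera axes: x right, y down, z forward; pixel columns grow to the right and rows downward; lengths in mm; the calibration is good to about 2 mm. A picture is of the moment at which its call begins. There is no depth.
- env.job_done(): hands the job in; it is judged then, once.
The state is a dict: "time_s": time; "qpos": joint angles; "qvel": joint speeds; "effort": joint torques, N m; "ee_pos": TCP position; "ee_rot": TCP orientation; "force": force on the tool from outside, world axes, zero at the start; "torque": the same for the moment, N m; "gripper_width": finger opening in mm; "gripper_force": force on a finger pad.
Only numpy, scipy, OpenCV 4.12 (cv2) and the standard library are available. Lean on these libraries where they do the work, as an engineer would, in place of code of your own. Each camera call takes 0.05 s, during which the arm holds its last target. There are 200 camera calls.

## Working session

There is one attempt and no reset: what is moved stays moved. The work goes in short steps, Python scripts to look and compute and a tool call to move; the robot and the scene stay as the last step left them, time stands still between calls to the robot, and variables do not carry over. Pictures are saved under pics/ and viewed, at most 10 in all, crops included, and the job is handed in when it is done.

Besides the shell and the picture viewer there is one more tool, called after "Emit:" by a JSON object that holds its "fn" and its "kwargs", one argument or row to a line. send_rows: Moves the arm, as the interface text tells. Shifts and turns lie within -1 to 1; 1 stands for 500 mm of shift or 30 degrees of turn. Its arguments: {"type":"object","properties":{"motion":{"type":"array"},"grip_force":{"type":"number"}},"required":["motion"]}

```bash
mkdir -p pics
cat > h.py <<'E'
import numpy as np, cv2
from workcell import env
def cam(n):
    d=env.grab_frame(n); f=192/np.tan(np.radians(d["vertical_fov"])/2)
    K=np.array([[f,0,d["cx"]],[0,f,d["cy"]],[0,0,1]]); R=cv2.Rodrigues(np.array(d["rvec"],float))[0]
    return d["frame"],K,R,np.array(d["tvec"],float).ravel()
def ray(px,K,R,t,z):
    d=R.T@np.linalg.inv(K)@np.array([px[0],px[1],1.]); c=-R.T@t
    return c+d*(z-c[2])/d[2]
def proj(P,K,R,t):
    return cv2.projectPoints(np.array(P,float).reshape(-1,3),cv2.Rodrigues(R)[0],t,K,None)[0].reshape(-1,2)
E
python3 - <<'E'
from h import *
for n in("top","side"):
    im,K,R,t=cam(n); cv2.imwrite(f"pics/{n}0.png",cv2.resize(im[:,:,::-1],(800,600),interpolation=cv2.INTER_CUBIC)); np.savez(n+"0.npz",im=im,K=K,R=R,t=t)
    print(n,K[0,0],K[:2,2],-R.T@t)
print(env.state())
E
```

```text
top 450.80963399335013 [254.61951268 186.5089513 ] [ 480.56727051  134.61220897 1216.58149174]
side 370.9564731987462 [256.9191785  194.87846419] [608.38470694 970.16702046 532.98023166]
{'time_s': 0.1, 'qpos': array([ 6.34827003e+01,  1.83475876e+01,  8.97001679e+01, -1.48455851e-03,
        7.20467668e+01, -1.14411051e+00]), 'qvel': array([-0.00752705, -0.04982883, -0.14683043,  0.03009999, -0.02324318,
        0.06022121]), 'effort': array([ 9.96375820e-04, -4.13331413e+01, -2.32509953e+01,  7.28087663e-02,
        4.21739789e-02, -7.08652601e-05]), 'ee_pos': array([246.17263328, 519.11199922, 213.20320372]), 'ee_rot': array([-1.79905468e+02, -4.76107376e-04,  1.54627269e+02]), 'force': array([-0.93533476,  0.19507574, -0.46368453]), 'torque': array([-0.02914631, -0.00440115, -0.01283943]), 'gripper_force': 0.0, 'gripper_width': 91.20306126341565}
```

View pics/top0.png

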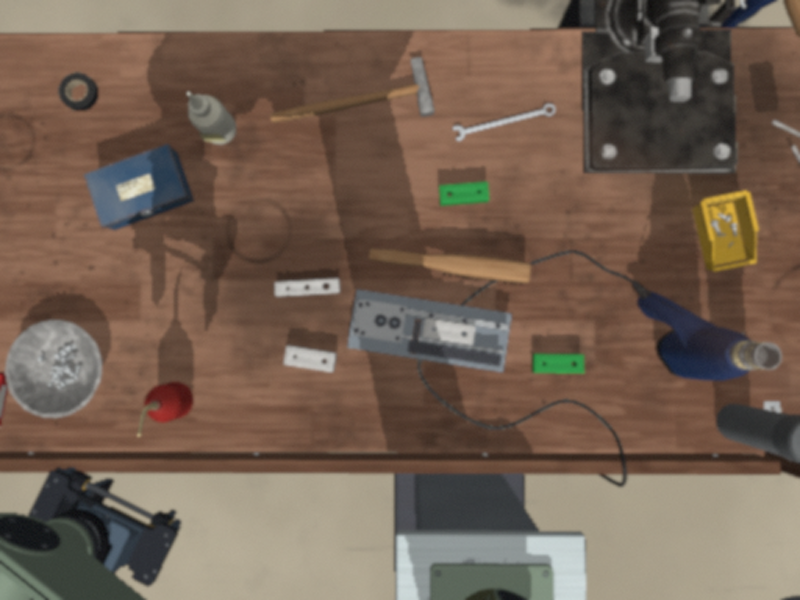

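View pics/side0.png

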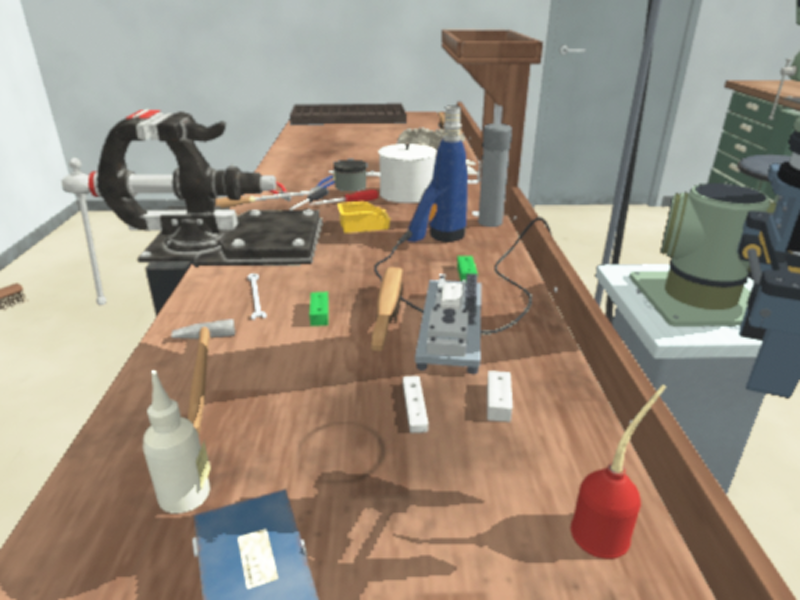

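The top view shows the jig at (430,330) with its nest end at the left. Candidates for the work block:
- Pale block in the channel at (448,332). This is the one I choose, since it lies in the channel, short of the tongue.
- Pale block on the bench at (310,358). This is other_block.
- Flat bar at (307,287).
- Green blocks at (465,193) and (558,363).

I'll check the choice in a close crop.

Run:
```python
from h import *
d=np.load("top0.npz"); im=d["im"]
c=im[180:244,218:332,::-1]; cv2.imwrite("pics/crop0.png",cv2.resize(c,None,fx=7,fy=7,interpolation=cv2.INTER_CUBIC))
d=np.load("side0.npz"); im=d["im"]
c=im[165:245,255:320,::-1]; cv2.imwrite("pics/crop1.png",cv2.resize(c,None,fx=7,fy=7,interpolation=cv2.INTER_CUBIC))
```

```text
(no output)
```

View pics/crop0.png

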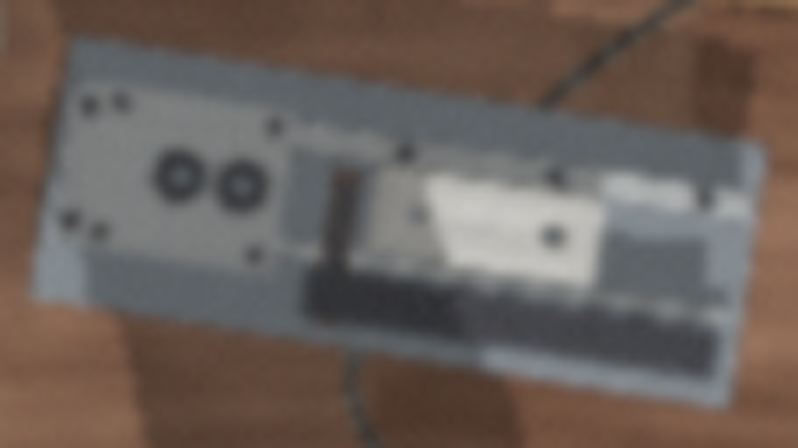

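View pics/crop1.png

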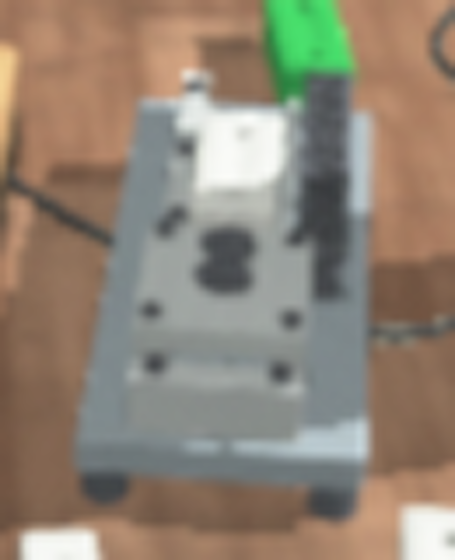

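The crop confirms the pale block in the channel, from x≈365 to 600. The brown tongue is at (338,215), the dark bar runs from (305,290) to (720,357), and the bushes are at (180,177) and (241,187).

```bash
cat > fit.py <<'E'
from h import *
from scipy.optimize import least_squares
d=np.load("top0.npz"); K,R,t=d["K"],d["R"],d["t"]
px=lambda p:(np.array(p)+.5)/7-.5+[218,180]
L=[((-24,-130,54),(724,337)),((-44,-130,54),(714,376)),((-24,24,54),(312,265)),((-44,24,54),(304,318)),
((50,132.5,0),(75,40)),((50,-132.5,0),(765,148)),((-50,-132.5,0),(733,406)),((-50,132.5,0),(35,300)),((0,72,71.5),(211,182)),((0,14,38),(338,218))]
def J(p,q):
    c,s=np.cos(p[2]),np.sin(p[2]); q=np.array(q,float); return np.array([p[0]+c*q[0]-s*q[1],p[1]+s*q[0]+c*q[1],q[2]])
def res(p):
    o=[]
    for q,u in L:
        q=list(q)
        if q[2]==0:q[2]=p[3]; q[1]+=p[4]
        o.append(proj(J(p,q),K,R,t)[0]-px(u))
    return np.ravel(o)
s=least_squares(res,[500,150,-.14,28,0],loss="soft_l1"); p=s.x
if __name__=="__main__":
    print(p[:2],np.degrees(p[2]),p[3:]); print(np.round(s.fun.reshape(-1,2),2))
    c,sn=np.cos(p[2]),np.sin(p[2])
    for u in [(605,206),(592,283),(375,165),(360,245)]:
        w=ray(px(u),K,R,t,55)-[p[0],p[1],0]; print(c*w[0]+sn*w[1],-sn*w[0]+c*w[1])
    d=np.load("side0.npz"); K2,R2,t2=d["K"],d["R"],d["t"]
    for q in [(-44,24,54),(-24,24,54),(-30,108,66.5),(30,108,66.5),(0,72,71.5),(-44,-130,54)]:
        print(q,(proj(J(p,q),K2,R2,t2)[0]-[255,165]+.5)*7-.5)
E
python3 fit.py
```

```text
[497.47559485 108.31674161] -8.693465916438829 [18.93964814 -7.47877862]
[[ 0.21 -0.39]
 [ 0.53  1.79]
 [-0.34  0.76]
 [-0.37  0.91]
 [ 0.24 -0.39]
 [ 0.33 -0.82]
 [-0.46 -0.19]
 [ 0.1  -0.35]
 [-3.18  0.4 ]
 [ 1.12 -1.07]]
15.734864157133076 -79.61571664000314
-12.87981443496998 -78.98177900871333
17.864789645837575 6.0459688572090124
-12.01173787552633 7.108073905369564
(-44, 24, 54) [346.8863109  244.13517496]
(-24, 24, 54) [292.77945905 240.82402683]
(-30, 108, 66.5) [305.81238113 331.35628348]
(30, 108, 66.5) [130.42140491 320.00234125]
(0, 72, 71.5) [223.67035307 260.55433328]
(-44, -130, 54) [350.08921058  64.20171701]
```

Emit:
{"fn": "send_rows", "kwargs": {
  "motion": [
    {"tz":-0.1,"gripper":0.55},
    {"rz":0.349,"gripper":0.55},
    {"rz":0.349,"gripper":0.55},
    {"rz":0.349,"gripper":0.55},
    {"rz":0.349,"gripper":0.55},
    {"rz":0.349,"gripper":0.55},
    {"rz":0.349,"gripper":0.55},
    {"rz":0.349,"gripper":0.55},
    {"gripper":0.55}
  ]
}}

```text
invalid input at $.motion[0]: expected keys tx, ty, tz, rx, ry, rz, gripper
```

Emit:
{"fn": "send_rows", "kwargs": {
  "motion": [
    {"tx":0,"ty":0,"tz":-0.1,"rx":0,"ry":0,"rz":0,"gripper":0.55},
    {"tx":0,"ty":0,"tz":0,"rx":0,"ry":0,"rz":0.349,"gripper":0.55},
    {"tx":0,"ty":0,"tz":0,"rx":0,"ry":0,"rz":0.349,"gripper":0.55},
    {"tx":0,"ty":0,"tz":0,"rx":0,"ry":0,"rz":0.349,"gripper":0.55},
    {"tx":0,"ty":0,"tz":0,"rx":0,"ry":0,"rz":0.349,"gripper":0.55},
    {"tx":0,"ty":0,"tz":0,"rx":0,"ry":0,"rz":0.349,"gripper":0.55},
    {"tx":0,"ty":0,"tz":0,"rx":0,"ry":0,"rz":0.349,"gripper":0.55},
    {"tx":0,"ty":0,"tz":0,"rx":0,"ry":0,"rz":0.349,"gripper":0.55},
    {"tx":0,"ty":0,"tz":0,"rx":0,"ry":0,"rz":0,"gripper":0.55}
  ]
}}

```text
time_s: 1.23
ee_pos: [246.3, 519.3, 263.5]
ee_rot: [-180.0, 0.0, 81.5]
force: [0.3, -0.4, 0.1]
gripper_width: 20.3
gripper_force: 0.0
```

Emit:
{"fn": "send_rows", "kwargs": {
  "motion": [
    {"tx":-0.0944,"ty":0.0584,"tz":0,"rx":0,"ry":0,"rz":0,"gripper":0.55},
    {"tx":-0.0944,"ty":0.0584,"tz":0,"rx":0,"ry":0,"rz":0,"gripper":0.55},
    {"tx":-0.0944,"ty":0.0584,"tz":0,"rx":0,"ry":0,"rz":0,"gripper":0.55},
    {"tx":-0.0944,"ty":0.0584,"tz":0,"rx":0,"ry":0,"rz":0,"gripper":0.55},
    {"tx":-0.0944,"ty":0.0584,"tz":0,"rx":0,"ry":0,"rz":0,"gripper":0.55},
    {"tx":-0.0944,"ty":0.0584,"tz":0,"rx":0,"ry":0,"rz":0,"gripper":0.55},
    {"tx":-0.0944,"ty":0.0584,"tz":0,"rx":0,"ry":0,"rz":0,"gripper":0.55},
    {"tx":-0.0944,"ty":0.0584,"tz":0,"rx":0,"ry":0,"rz":0,"gripper":0.55},
    {"tx":-0.0944,"ty":0.0584,"tz":0,"rx":0,"ry":0,"rz":0,"gripper":0.55},
    {"tx":-0.0944,"ty":0.0584,"tz":0.1,"rx":0,"ry":0,"rz":0,"gripper":0.55},
    {"tx":0,"ty":0,"tz":0.1,"rx":0,"ry":0,"rz":0,"gripper":0.55},
    {"tx":0,"ty":0,"tz":0,"rx":0,"ry":0,"rz":0,"gripper":0.55}
  ]
}}

```text
time_s: 2.72
ee_pos: [457.5, 16.8, 169.1]
ee_rot: [-179.5, 0.1, 81.4]
force: [0.3, 0.2, -0.2]
gripper_width: 20.2
gripper_force: 0.0
```

Emit:
{"fn": "send_rows", "kwargs": {
  "motion": [
    {"tx":0,"ty":0,"tz":0,"rx":0,"ry":0,"rz":0,"gripper":0.55},
    {"tx":0,"ty":0,"tz":0.05,"rx":0,"ry":0,"rz":0,"gripper":0.55},
    {"tx":0,"ty":0,"tz":0.05,"rx":0,"ry":0,"rz":0,"gripper":0.55},
    {"tx":0,"ty":0,"tz":0.05,"rx":0,"ry":0,"rz":0,"gripper":0.55},
    {"tx":0,"ty":0,"tz":0,"rx":0,"ry":0,"rz":0,"gripper":0.55},
    {"tx":0,"ty":0,"tz":0,"rx":0,"ry":0,"rz":0,"gripper":0.55}
  ]
}}

```text
time_s: 3.48
ee_pos: [462.1, 17.7, 99.1]
ee_rot: [179.8, -0.0, 81.4]
force: [0.6, -0.0, -0.7]
gripper_width: 20.5
gripper_force: 0.0
```

Run:
```python
from h import *
from fit import p,J
P=env.state()["ee_pos"]; c,s=np.cos(p[2]),np.sin(p[2]); w=P-[p[0],p[1],0]; print(P,"jig",c*w[0]+s*w[1],-s*w[0]+c*w[1])
for n,(a,b,e,f),k in(("top",(160,260,200,360),5),("side",(130,240,230,340),6)):
    im,K,R,t=cam(n); cv2.imwrite(f"pics/{n}1.png",cv2.resize(im[a:b,e:f,::-1],None,fx=k,fy=k,interpolation=cv2.INTER_CUBIC)[:600,:800])
    print((proj([J(p,(-24,24,54)),J(p,(-24,-130,54)),P],K,R,t)-[e,a]+.5)*k-.5)
```

```text
[462.09406008  17.73377258  99.12075022] jig -21.28359815917596 -94.89012451021678
[[311.00714597 292.96216657]
 [608.04339732 338.62608075]
 [550.12562143 324.400947  ]]
[[400.88239347 416.34916586]
 [409.25943695 262.75404674]
 [407.09613985 208.23719938]]
```

View pics/side1.png

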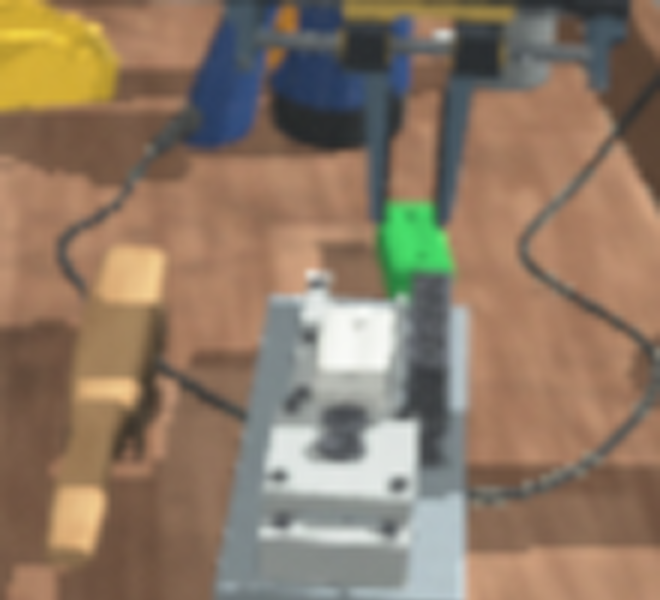

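The fingers stand over the rear of the jig, with tips at (378,218) and (443,218). The predicted bar corner (409,263) matches the one I see at about (413,268). I'll shift 10 mm back and 4 mm across, then lower in steps.

Emit:
{"fn": "send_rows", "kwargs": {
  "motion": [
    {"tx":-0.02,"ty":0.0086,"tz":0,"rx":0,"ry":0,"rz":0,"gripper":0.55},
    {"tx":0,"ty":0,"tz":0.03,"rx":0,"ry":0,"rz":0,"gripper":0.55},
    {"tx":0,"ty":0,"tz":0.03,"rx":0,"ry":0,"rz":0,"gripper":0.55},
    {"tx":0,"ty":0,"tz":0.01,"rx":0,"ry":0,"rz":0,"gripper":0.55},
    {"tx":0,"ty":0,"tz":0,"rx":0,"ry":0,"rz":0,"gripper":0.55},
    {"tx":0,"ty":0,"tz":0,"rx":0,"ry":0,"rz":0,"gripper":0.55}
  ]
}}

```text
time_s: 4.32
ee_pos: [463.7, 6.6, 62.7]
ee_rot: [179.9, -0.0, 81.3]
force: [-0.5, -0.6, 1.2]
gripper_width: 20.7
gripper_force: 0.0
```

Run:
```python
from h import *
from fit import p,J
P=env.state()["ee_pos"]; c,s=np.cos(p[2]),np.sin(p[2]); w=P-[p[0],p[1],0]; print(P,"jig",c*w[0]+s*w[1],-s*w[0]+c*w[1])
n,(a,b,e,f),k="side",(160,230,255,330),8
im,K,R,t=cam(n); cv2.imwrite(f"pics/{n}2.png",cv2.resize(im[a:b,e:f,::-1],None,fx=k,fy=k,interpolation=cv2.INTER_CUBIC))
```

```text
[463.71420971   6.64864133  62.68455401] jig -18.006565805369476 -105.60301761022868
```

View pics/side2.png

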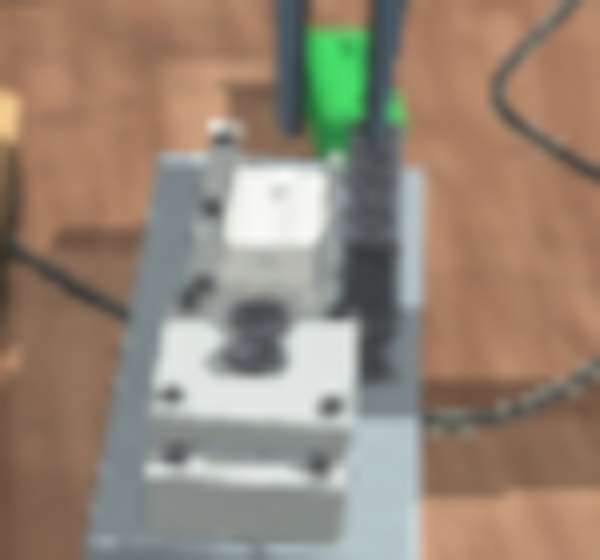

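One finger is over the bar at (378,128). The other is behind the block at (290,135). Pressing down now.

Emit:
{"fn": "send_rows", "kwargs": {
  "motion": [
    {"tx":0,"ty":0.001,"tz":0.01,"rx":0,"ry":0,"rz":0,"gripper":0.55},
    {"tx":0,"ty":0,"tz":0.01,"rx":0,"ry":0,"rz":0,"gripper":0.55},
    {"tx":0,"ty":0,"tz":0.01,"rx":0,"ry":0,"rz":0,"gripper":0.55},
    {"tx":0,"ty":0,"tz":0,"rx":0,"ry":0,"rz":0,"gripper":0.55},
    {"tx":0,"ty":0,"tz":0,"rx":0,"ry":0,"rz":0,"gripper":0.55}
  ]
}}

```text
time_s: 5.0
ee_pos: [463.9, 6.7, 47.3]
ee_rot: [180.0, -0.0, 81.3]
force: [0.2, -0.3, 3.5]
gripper_width: 20.6
gripper_force: 1.5
```

Emit:
{"fn": "send_rows", "kwargs": {
  "motion": [
    {"tx":0,"ty":0,"tz":0.005,"rx":0,"ry":0,"rz":0,"gripper":0.55},
    {"tx":0,"ty":0,"tz":0.005,"rx":0,"ry":0,"rz":0,"gripper":0.55},
    {"tx":0,"ty":0,"tz":0,"rx":0,"ry":0,"rz":0,"gripper":0.55},
    {"tx":0,"ty":0,"tz":0,"rx":0,"ry":0,"rz":0,"gripper":0.55}
  ]
}}

```text
time_s: 5.5
ee_pos: [463.9, 6.7, 42.2]
ee_rot: [180.0, -0.0, 81.3]
force: [0.7, -0.4, 4.1]
gripper_width: 20.6
gripper_force: 2.0
```

Run:
```python
from h import *
n,(a,b,e,f),k="side",(160,230,255,330),8
im,K,R,t=cam(n); cv2.imwrite(f"pics/{n}3.png",cv2.resize(im[a:b,e:f,::-1],None,fx=k,fy=k,interpolation=cv2.INTER_CUBIC))
```

```text
(no output)
```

View pics/side3.png

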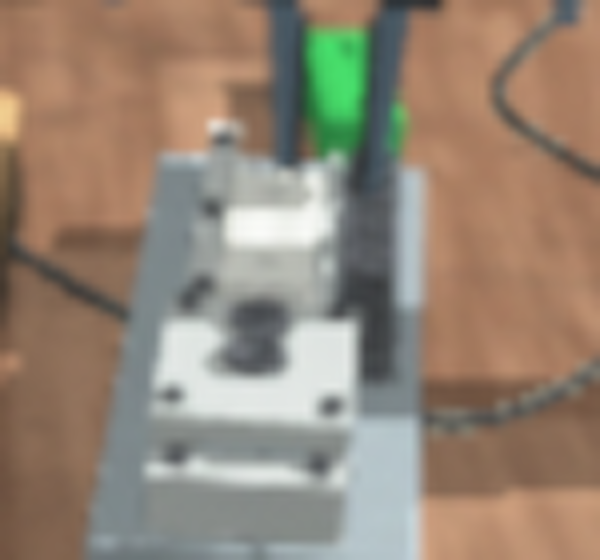

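The push finger is down behind the block, with its tip at (288,160), and the bar is sunk about 12 mm under 4 N. Starting the push.

Emit:
{"fn": "send_rows", "kwargs": {
  "motion": [
    {"tx":0.01,"ty":0,"tz":0,"rx":0,"ry":0,"rz":0,"gripper":0.55},
    {"tx":0.01,"ty":0,"tz":0,"rx":0,"ry":0,"rz":0,"gripper":0.55},
    {"tx":0.01,"ty":0,"tz":0,"rx":0,"ry":0,"rz":0,"gripper":0.55},
    {"tx":0.01,"ty":0,"tz":0,"rx":0,"ry":0,"rz":0,"gripper":0.55},
    {"tx":0.01,"ty":0,"tz":0,"rx":0,"ry":0,"rz":0,"gripper":0.55},
    {"tx":0.01,"ty":0,"tz":0,"rx":0,"ry":0,"rz":0,"gripper":0.55}
  ]
}}

```text
time_s: 6.3
ee_pos: [467.4, 35.7, 42.0]
ee_rot: [-179.9, 0.1, 81.4]
force: [-1.8, -7.5, 5.5]
gripper_width: 20.6
gripper_force: 4.2
```

Emit:
{"fn": "send_rows", "kwargs": {
  "motion": [
    {"tx":0.01,"ty":0,"tz":0,"rx":0,"ry":0,"rz":0,"gripper":0.55},
    {"tx":0.01,"ty":0,"tz":0,"rx":0,"ry":0,"rz":0,"gripper":0.55},
    {"tx":0.01,"ty":0,"tz":0,"rx":0,"ry":0,"rz":0,"gripper":0.55},
    {"tx":0.01,"ty":0,"tz":0,"rx":0,"ry":0,"rz":0,"gripper":0.55},
    {"tx":0.01,"ty":0,"tz":0,"rx":0,"ry":0,"rz":0,"gripper":0.55},
    {"tx":0.01,"ty":0,"tz":0,"rx":0,"ry":0,"rz":0,"gripper":0.55},
    {"tx":0.01,"ty":0,"tz":0,"rx":0,"ry":0,"rz":0,"gripper":0.55},
    {"tx":0.01,"ty":0,"tz":0,"rx":0,"ry":0,"rz":0,"gripper":0.55},
    {"tx":0.01,"ty":0,"tz":0,"rx":0,"ry":0,"rz":0,"gripper":0.55},
    {"tx":0.01,"ty":0,"tz":0,"rx":0,"ry":0,"rz":0,"gripper":0.55},
    {"tx":0,"ty":0,"tz":0,"rx":0,"ry":0,"rz":0,"gripper":0.55}
  ]
}}

```text
time_s: 7.68
ee_pos: [474.8, 85.4, 42.0]
ee_rot: [-179.9, 0.1, 81.4]
force: [-1.3, -4.9, 5.4]
gripper_width: 20.6
gripper_force: 3.5
```

Run:
```python
from h import *
from fit import p
P=env.state()["ee_pos"]; c,s=np.cos(p[2]),np.sin(p[2]); w=P-[p[0],p[1],0]; print(P,"jig",c*w[0]+s*w[1],-s*w[0]+c*w[1])
n,(a,b,e,f),k="side",(160,230,255,330),8
im,K,R,t=cam(n); cv2.imwrite(f"pics/{n}4.png",cv2.resize(im[a:b,e:f,::-1],None,fx=k,fy=k,interpolation=cv2.INTER_CUBIC))
```

```text
[474.78197894  85.42920572  42.02464747] jig -18.973484576041596 -26.05468067741433
```

View pics/side4.png

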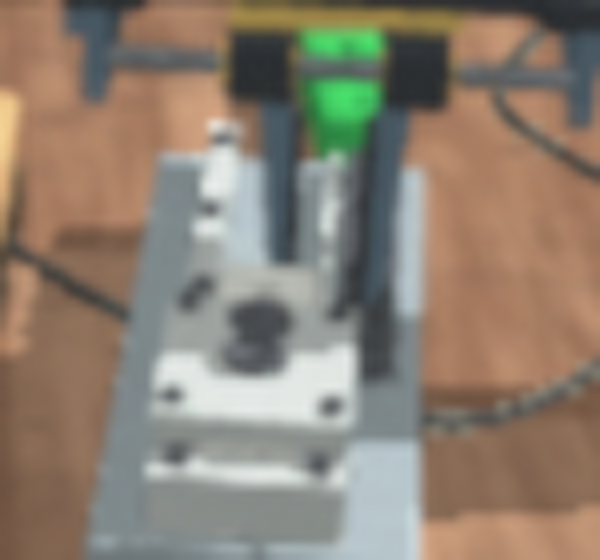

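The block is sliding under the bush plate, with its rear edge at about (280,265). The fingers are still on the bar and behind the block.

Emit:
{"fn": "send_rows", "kwargs": {
  "motion": [
    {"tx":0.01,"ty":0.001,"tz":0,"rx":0,"ry":0,"rz":0,"gripper":0.55},
    {"tx":0.01,"ty":0,"tz":0,"rx":0,"ry":0,"rz":0,"gripper":0.55},
    {"tx":0.01,"ty":0,"tz":0,"rx":0,"ry":0,"rz":0,"gripper":0.55},
    {"tx":0.01,"ty":0,"tz":0,"rx":0,"ry":0,"rz":0,"gripper":0.55},
    {"tx":0.01,"ty":0,"tz":0,"rx":0,"ry":0,"rz":0,"gripper":0.55},
    {"tx":0,"ty":0,"tz":0,"rx":0,"ry":0,"rz":0,"gripper":0.55}
  ]
}}

```text
time_s: 8.48
ee_pos: [478.9, 109.9, 42.0]
ee_rot: [-179.9, 0.1, 81.4]
force: [-1.7, -4.7, 6.5]
gripper_width: 20.9
gripper_force: 3.7
```

Emit:
{"fn": "send_rows", "kwargs": {
  "motion": [
    {"tx":0.004,"ty":0,"tz":0,"rx":0,"ry":0,"rz":0,"gripper":0.55},
    {"tx":0.004,"ty":0,"tz":0,"rx":0,"ry":0,"rz":0,"gripper":0.55},
    {"tx":0,"ty":0,"tz":0,"rx":0,"ry":0,"rz":0,"gripper":0.55}
  ]
}}

```text
time_s: 8.85
ee_pos: [479.4, 113.4, 42.1]
ee_rot: [-179.9, 0.2, 81.4]
force: [-1.5, -7.6, 7.0]
gripper_width: 20.6
gripper_force: 4.3
```

Emit:
{"fn": "send_rows", "kwargs": {
  "motion": [
    {"tx":0.004,"ty":0,"tz":0,"rx":0,"ry":0,"rz":0,"gripper":0.55},
    {"tx":0,"ty":0,"tz":0,"rx":0,"ry":0,"rz":0,"gripper":0.55}
  ]
}}

```text
time_s: 9.1
ee_pos: [479.6, 115.3, 42.1]
ee_rot: [-179.9, 0.2, 81.4]
force: [-1.0, -7.2, 7.2]
gripper_width: 20.3
gripper_force: 4.4
```

Emit:
{"fn": "send_rows", "kwargs": {
  "motion": [
    {"tx":0.004,"ty":0,"tz":0,"rx":0,"ry":0,"rz":0,"gripper":0.55},
    {"tx":0,"ty":0,"tz":0,"rx":0,"ry":0,"rz":0,"gripper":0.55}
  ]
}}

```text
time_s: 9.35
ee_pos: [479.7, 116.1, 42.1]
ee_rot: [-179.9, 0.3, 81.4]
force: [-1.8, -11.7, 7.6]
gripper_width: 20.4
gripper_force: 7.2
```

Emit:
{"fn": "send_rows", "kwargs": {
  "motion": [
    {"tx":0.004,"ty":0,"tz":0,"rx":0,"ry":0,"rz":0,"gripper":0.55},
    {"tx":0,"ty":0,"tz":0,"rx":0,"ry":0,"rz":0,"gripper":0.55},
    {"tx":0,"ty":0,"tz":0,"rx":0,"ry":0,"rz":0,"gripper":0.55}
  ]
}}

```text
time_s: 9.72
ee_pos: [479.7, 116.3, 42.1]
ee_rot: [-179.8, 0.5, 81.5]
force: [-1.0, -19.2, 9.0]
gripper_width: 21.2
gripper_force: 10.4
```

The push has stalled at jig y≈5, which is the expected home position, and the force is rising. Backing off a little, then lifting.

Emit:
{"fn": "send_rows", "kwargs": {
  "motion": [
    {"tx":-0.006,"ty":0,"tz":0,"rx":0,"ry":0,"rz":0,"gripper":0.55},
    {"tx":-0.004,"ty":0,"tz":0,"rx":0,"ry":0,"rz":0,"gripper":0.55},
    {"tx":0,"ty":0,"tz":0,"rx":0,"ry":0,"rz":0,"gripper":0.55},
    {"tx":0,"ty":0,"tz":-0.01,"rx":0,"ry":0,"rz":0,"gripper":0.55},
    {"tx":0,"ty":0,"tz":-0.01,"rx":0,"ry":0,"rz":0,"gripper":0.55},
    {"tx":0,"ty":0,"tz":-0.01,"rx":0,"ry":0,"rz":0,"gripper":0.55},
    {"tx":0,"ty":0,"tz":-0.02,"rx":0,"ry":0,"rz":0,"gripper":0.55},
    {"tx":0,"ty":0,"tz":-0.05,"rx":0,"ry":0,"rz":0,"gripper":0.55},
    {"tx":0,"ty":0,"tz":-0.1,"rx":0,"ry":0,"rz":0,"gripper":0.55},
    {"tx":-0.1,"ty":0,"tz":-0.1,"rx":0,"ry":0,"rz":0,"gripper":0.55},
    {"tx":-0.1,"ty":0,"tz":-0.05,"rx":0,"ry":0,"rz":0,"gripper":0.55},
    {"tx":-0.1,"ty":0,"tz":0,"rx":0,"ry":0,"rz":0,"gripper":0.55}
  ]
}}

```text
time_s: 11.22
ee_pos: [460.4, -28.7, 214.3]
ee_rot: [179.6, -0.0, 81.4]
force: [0.7, -0.3, -0.3]
gripper_width: 20.3
gripper_force: 0.0
```

Emit:
{"fn": "send_rows", "kwargs": {
  "motion": [
    {"tx":-0.1,"ty":-0.05,"tz":0,"rx":0,"ry":0,"rz":0,"gripper":0.55},
    {"tx":-0.1,"ty":-0.05,"tz":0,"rx":0,"ry":0,"rz":0,"gripper":0.55},
    {"tx":0,"ty":0,"tz":0,"rx":0,"ry":0,"rz":0,"gripper":0.55},
    {"tx":0,"ty":0,"tz":0,"rx":0,"ry":0,"rz":0,"gripper":0.55}
  ]
}}

```text
time_s: 11.72
ee_pos: [395.0, -118.5, 211.8]
ee_rot: [179.9, -0.0, 81.3]
force: [-0.4, -0.9, -0.0]
gripper_width: 20.7
gripper_force: 0.0
```

Run:
```python
from h import *
im,K,R,t=cam("top"); A=cv2.resize(im[180:244,218:332,::-1],None,fx=7,fy=7,interpolation=cv2.INTER_CUBIC)
cv2.imwrite("pics/top5.png",A)
print(env.state()["ee_pos"])
```

```text
[ 395.26865494 -118.02818438  211.65425674]
```

View pics/top5.png

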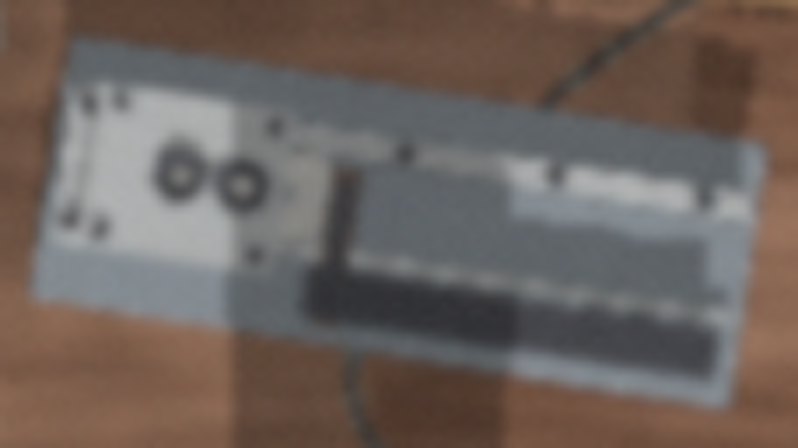

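The block's rear edge is at about x=325, just past the tongue at x 332–355. The tongue is fully visible behind the block, and the bar looks the same as when it was up. The block is home, so I'm handing in.

```bash
python3 -c "
from workcell import env
print(env.job_done())"
```

```text
the job is handed in; nothing more can be done
None
```

The block is loaded home against the end stop, the catch is up behind it, the arm is clear, and the job was handed in at about 12 s (no verdict was returned).

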